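# Shut and lock the toy box flap

## Task

Swing the toy box's blue flap shut and press it down, firmly but without ramming it, until its orange tab has snapped behind the red rim and the flap lies fully closed. Then lift the flat green key out of its stand and slide it all the way down through the slot in the flap, its shoulder resting on the flap, so that the tab is locked. Leave the other toys where they are.

Things in the scene. Friction and masses are not known exactly. Their poses are not given: they have to be found in the camera images.
- toybox: Fixed wooden toy box, 150 (x) x 160 (y) x 100 mm high, open on top; origin at the centre of its underside, z up, front faces its own -x. Walls 6 mm. The front wall, 88 mm high, carries a red round rim 12 mm thick along y, centre at x -72, z 88 mm. An inner wall (x -37.5 to -31.5 mm, top z 96 mm) leaves a gap behind the tab for the key.
- flap (a joint): Blue flap's hinge (along the box's y), rad: 0 = fully shut, level; 1.57 upright; starts leaning back open at 1.7 to 1.9 (stop 2.05). Damped, with friction: stays where left when upright or beyond; below about 1.1 it sinks by itself until its sprung tab lands on the rim, ajar at about 0.16. A firm press on the pad (10 to 20 N, then it gives with a snap) sends the tab behind the rim.
- flap_hinge (a point): Point on the hinge axis, at the middle of the box's back edge: x +75, z 105 mm in the box frame. Same axes as the box.
- flap_pad (a point): Centre of the yellow press pad on the flap's upper face, 145.5 mm from the hinge axis; moves with the flap (shut: x -70.5, z 110 mm in the box frame). Axes: x along the flap to the hinge, z out of its upper face. The flap is a plate 10 mm thick, 160 mm wide, reaching 157 mm from the axis, which lies in its mid-plane. Orange sprung tab, 110 mm wide, hangs 31 mm below the flap's underside.
- flap_slot (a point): Centre, at the upper face, of the slot through the flap: 12 mm (x) by 56 mm (y), 120.5 mm from the hinge axis; moves with the flap, same axes as flap_pad. Flap shut: x -45.5, y 0, z 110 mm in the box frame.
- key: Loose green flat key, 110 mm tall, about 90 g. Origin at the centre of its shoulder's underside, z up. Below: blade 8 mm thick (x), 50 mm wide (y), 43 mm long, then a tip 4 mm thick, 42 mm wide, 12 mm long (55 mm in all). Above: shoulder 26 (x) x 70 (y) x 10 mm, then a handle 20 mm thick (x), 50 mm wide (y), z 10 to 55 mm: grip across the 20 mm.
- key_stand: Fixed pale wooden block, 60 (x) x 100 (y) x 64 mm high, with a slot 12 x 56 mm along y down its middle in which the key stands, shoulder on the block's top. Origin at the centre of its underside. It stands left or right of the box.
- bulldozer: Bystander: loose yellow toy bulldozer, 125 x 100 x 78 mm, on the other side of the box from the stand; origin at the centre of its underside.
- caterpillar: Bystander: loose red and green wooden caterpillar, 185 x 50 x 60 mm, beyond the box; origin at the centre of its underside. At the back right corner, over 850 mm from the base, stands a fixed sorting chute, 180 mm high.
- ball_center (a point): Bystander: centre of a loose blue ball, 64 mm across, resting on a small ring near the edge of a fixed turntable, 280 mm across and 30 mm high, at the back left. The turntable's centre lies about 90 mm beyond the ball (+x) and carries a glass bead maze up to 200 mm high.
- cup: Bystander: loose green cup, 72 mm across, 70 mm high; origin at the centre of its underside.
Mind the look-alikes: they are no part of the job. Of the things like the key, leave any that is brown, grey or pink; of the rest the larger one is meant.

How it is judged:
By the outcome, as a careful person would: the job done as asked, in the order asked, and still so for the second after the job is handed in, with the robot touching nothing.
It also fails if it takes over 64 s, if anything falls off the work surface, if the arm or the gripper's body presses on something with over 40 N, if the wrist force passes 120 N, or if a joint passes its speed limit or range.

## Robot

A 6-joint arm with a two-finger parallel gripper is mounted at the origin on the work surface. World frame = base frame: x ahead of the robot, y to its left, z up, the work surface at z = 0. Lengths are in mm, angles in rad, forces in N, time in s.
With the tool pointing down it reaches from about 275 to 825 mm from the base axis. Payload 5.2 kg.
Tool frame: the origin (TCP) lies at the very end of the fingers, on their centre line; the grasp point (between the pads) lies 19 mm behind it; z points along the fingers, y is the line along which they close (so a half turn about z gives the same grasp; the last joint's range is limited). The gripper opens to 93 mm and grips with 3 to 60 N. Pads are 15 mm wide; open, the fingers measure 128 mm over their backs; the gripper's body (75 mm by 188 mm) begins 65 mm behind the grasp point.
Start: joints at [-1.365, 0.259, 1.535, -0, 1.348, -0.203], TCP at [218.65, -504.675, 218.653] pointing down, gripper open.
Joint ranges: [-3.14, 3.14], [-0.91, 2.08], [0.19, 2.58], [-1.22, 4.36], [0.22, 2.71], [-3.12, 3.12]. Speed limits (rad/s): [2.57, 2.57, 3.14, 3.14, 3.14, 3.14].

## Interface

Orientations are given as [roll, pitch, yaw] about the fixed x, y, z axes, in that order (R = Rz(yaw) Ry(pitch) Rx(roll)).
In Python, from bench import robot gives the robot as it stands. The module is installed in compiled form; this text tells all that it offers. Calls block until the motion is done:
- robot.move_ptp(position, orientation): joint-space move of the TCP to a pose.
- robot.move_linear(position, ori=None, speed=150, f_stop=None): straight line of the TCP; ori=None keeps the orientation; speed is the mean speed in mm/s. With f_stop (N) it stops when the force on the tool has changed by that much, and returns True; else False.
- robot.move_j(angles): joint-space move.
- robot.move_gripper(opening): opening from 0.0 (shut) to 1.0 (fully open); the grip force is fixed at half the most; returns when the fingers have stopped.
- robot.sleep(seconds).
- robot.inverse_kinematics(position, orientation): joint angles nearest the present ones, or None.
- robot.get_image(name): name is "side" or "top" or "wrist"; returns a dict with "img" (400x640x3 uint8, blue, green, red), "fovy" (degrees; the focal length in pixels is half the picture's height over the tangent of half this angle, whatever the lens; pixels are square), "cx", "cy" (the principal point, pixels), "k1" (the pictures are not rectified: a ray, as slopes to the right and down, at radius r is drawn at 1 + k1 r^2 times it, then the intrinsics apply), "eye" and "orientation" of the camera in the world. Camera axes: x right, y down, z forward; pixel columns grow to the right and rows downward; lengths in mm; the calibration is good to about 2 mm. A picture is of the moment at which its call begins. There is no depth.
A pose or a line that the arm cannot do raises robot.MotionError and nothing moves.
- robot.hand_in(): hands the job in; it is judged then, once.
Readings, each from a call of its own:
- robot.current_t(): time.
- robot.current_qpos(): joint angles.
- robot.current_joint_vel(): joint speeds.
- robot.current_joint_efforts(): joint torques, N m.
- robot.current_tcp_pos(): TCP position.
- robot.current_eef_rot(): TCP orientation.
- robot.current_contact_force(): force on the tool from outside, world axes, zero at the start.
- robot.current_ft_torque(): the same for the moment, N m.
- robot.current_gripper_width(): opening from 0.0 (shut) to 1.0 (fully open).
- robot.current_finger_force(): force on a finger pad.
Only numpy, scipy, OpenCV 4.12 (cv2) and the standard library are available. Lean on these libraries where they do the work, as an engineer would, in place of code of your own. Each camera call takes 0.05 s, during which the arm holds its last target. There are 200 camera calls.

## Working session

There is one attempt and no reset: what is moved stays moved. The work goes in short steps, each a Python script; the robot and the scene stay as the last script left them, time stands still between calls to the robot, and variables do not carry over. Pictures are saved under pics/ and viewed, at most 10 in all, crops included, and the job is handed in when it is done.

```bash
mkdir -p pics; python3 - <<'E'
from bench import robot
import cv2
for n in("side","top"):
    d=robot.get_image(n);cv2.imwrite(f"pics/{n}0.png",d["img"]);print(n,{k:v for k,v in d.items() if k!="img"})
E
```

```text
side {'fovy': 57.95485304576493, 'cx': 321.4029898917174, 'cy': 195.84303769872412, 'k1': 0.020149571434633133, 'eye': array([254.70569849, 825.01938425, 657.59999046]), 'orientation': array([-2.19163109, -0.01482134, -2.71991905])}
top {'fovy': 56.15979928459671, 'cx': 317.392131472838, 'cy': 194.76508393487467, 'k1': -0.04288572908539248, 'eye': array([ 427.8801659 ,  100.51211209, 1248.65980642]), 'orientation': array([-2.99138181, -0.00724816, -1.58603333])}
```

View pics/top0.png

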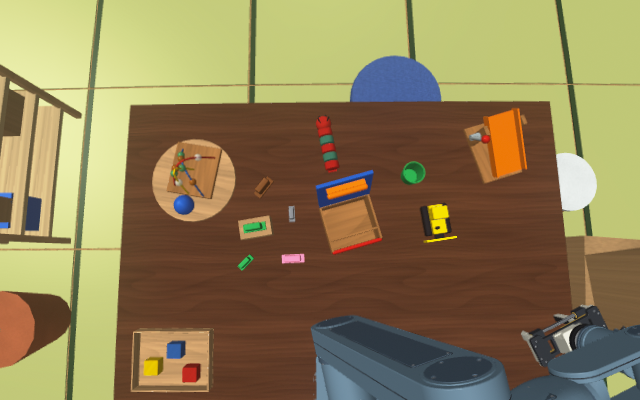

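View pics/side0.png

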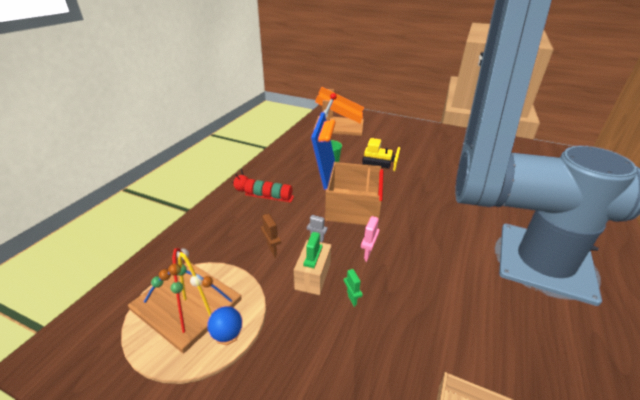

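The key candidates in the top view are green in the pale stand (255,227), small green (245,262), pink (292,258), grey (291,213) and brown (263,186). The larger green one, standing in the stand, is meant. The box is at (350,223) with its red rim facing the robot, and the blue flap is open behind it at (345,188).

```bash
cat > h.py <<'E'
from bench import robot
import cv2, numpy as np
from scipy.spatial.transform import Rotation as R
def cam(d):
    f=200/np.tan(np.radians(d["fovy"]/2)); return f,R.from_euler('xyz',d["orientation"]).as_matrix(),np.array(d["eye"])
def ray(d,uv):
    f,M,e=cam(d); p=np.array([(uv[0]-d["cx"])/f,(uv[1]-d["cy"])/f]); q=p.copy()
    for _ in range(20): q=p/(1+d["k1"]*(q@q))
    return e,M@np.array([q[0],q[1],1])
def onz(d,uv,z):
    e,v=ray(d,uv); return e+v*(z-e[2])/v[2]
def proj(d,P):
    f,M,e=cam(d); c=M.T@(np.array(P)-e); s=c[:2]/c[2]; s=s*(1+d["k1"]*(s@s)); return s*f+[d["cx"],d["cy"]]
def tri(d1,u1,d2,u2):
    e1,v1=ray(d1,u1);e2,v2=ray(d2,u2)
    t=np.linalg.lstsq(np.c_[v1,-v2],e2-e1,rcond=None)[0]; a=e1+v1*t[0];b=e2+v2*t[1]
    return (a+b)/2,np.linalg.norm(a-b)
def mask(img,lo,hi,roi=None):
    h=cv2.inRange(cv2.cvtColor(img,cv2.COLOR_BGR2HSV),np.array(lo),np.array(hi))
    if roi:
        m=np.zeros_like(h);x0,y0,x1,y1=roi;m[y0:y1,x0:x1]=h[y0:y1,x0:x1];h=m
    return h
def biggest(m):
    c=max(cv2.findContours(m,cv2.RETR_EXTERNAL,cv2.CHAIN_APPROX_NONE)[0],key=cv2.contourArea)
    return c
def cen(c):
    M=cv2.moments(c); return np.array([M['m10'],M['m01']])/M['m00']
E
python3 - <<'E'
from h import *
t=robot.get_image("top");s=robot.get_image("side")
cr=lambda im,x0,y0,x1,y1,k:cv2.resize(im[y0:y1,x0:x1],None,fx=k,fy=k,interpolation=cv2.INTER_CUBIC)
cv2.imwrite("pics/crop1.png",np.vstack([cr(t["img"],230,165,390,275,5)[:,:]]))
cv2.imwrite("pics/crop2.png",cr(s["img"],250,100,410,220+90,0+3))
# rim
m=mask(t["img"],(0,150,90),(6,255,255),(310,225,395,265))
c=biggest(m); r=cv2.minAreaRect(c); b=cv2.boxPoints(r)
print("rim rect",r,[onz(t,p,88).round(1) for p in b],onz(t,r[0],90).round(1))
# key green
m=mask(t["img"],(50,120,60),(75,255,255),(235,212,275,245)); c=biggest(m)
print("key",cv2.contourArea(c),cv2.minAreaRect(c),onz(t,cen(c),100),cv2.boundingRect(c))
m2=mask(t["img"],(50,120,60),(75,255,255),(230,246,262,275)); c=biggest(m2); print("small",cv2.contourArea(c),cv2.minAreaRect(c))
m=mask(s["img"],(50,120,60),(75,255,255),(290,225,330,280)); c=biggest(m); print("key side",cen(c),cv2.minAreaRect(c))
# stand block
m=mask(t["img"],(8,40,150),(25,160,255),(230,205,280,250)); m|=mask(t["img"],(50,120,60),(75,255,255),(235,212,275,245)); c=biggest(m); r=cv2.minAreaRect(c); print("stand",r,[onz(t,p,64).round(1) for p in cv2.boxPoints(r)])
E
```

```text
rim rect ((356.578369140625, 245.768798828125), (4.039999961853027, 51.239994049072266), 73.73979187011719) [array([428.4,  49.1,  88. ]), array([ 469.8, -103.8,   88. ]), array([ 457.8, -106.8,   88. ]), array([416.6,  45.9,  88. ])] [443.1 -28.4  90. ]
key 153.5 ((254.1080780029297, 226.6486358642578), (8.219949722290039, 22.029464721679688), 80.53767395019531) [505.31015597 285.30582079 100.        ] (243, 222, 23, 11)
small 100.5 ((245.25003051757812, 262.2500305175781), (6.363960266113281, 16.970561981201172), 45.0)
key side [312.55459355 249.75565176] ((312.6499938964844, 249.5500030517578), (14.230247497558594, 34.78504943847656), 18.434947967529297)
stand ((254.48623657226562, 227.0458526611328), (18.933202743530273, 31.95513343811035), 80.13418579101562) [array([528.4, 344.5,  64. ]), array([544.4, 244.8,  64. ]), array([485.3, 234.4,  64. ]), array([469.5, 333.4,  64. ])]
```

View pics/crop1.png

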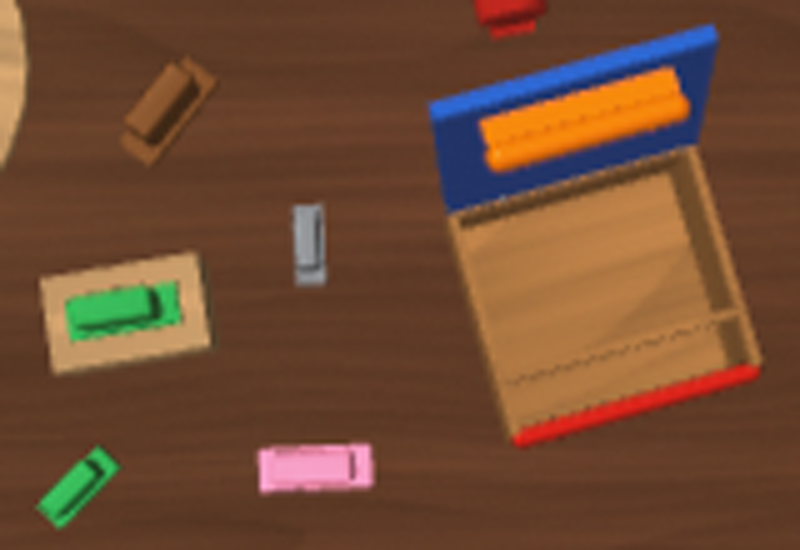

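The crop confirms it: the large green key is in the pale stand, and the smaller green, pink, grey and brown ones are loose lookalikes. Measured sizes are rim 158 mm (160 given) and stand 60x101 (60x100 given). The box is at about (512,-10) with yaw 0.264, and the stand at about (507,289) with yaw 0.159. Next I swing the flap.

```bash
cat >> h.py <<'E'
BO=np.array([512.5,-9.8]); BY=0.264
def bw(x,y,z):
    c,s=np.cos(BY),np.sin(BY); return [BO[0]+c*x-s*y,BO[1]+s*x+c*y,z]
E
python3 - <<'E'
from h import *
o=[np.pi,0,BY]
p=robot.current_tcp_pos(); robot.move_gripper(0.0)
robot.move_linear([p[0],p[1],350],speed=200)
robot.move_ptp(bw(160,0,350),o)
print(robot.move_linear(bw(160,0,225),speed=200,f_stop=20), robot.current_t())
for a in np.arange(1.8,0.75,-0.17):
    st=robot.move_linear(bw(75-125*np.cos(a)+14*np.sin(a),0,105+125*np.sin(a)+5*np.cos(a)),speed=70,f_stop=30)
    print(round(a,2),st,robot.current_contact_force().round(1))
    if st: break
q=robot.current_tcp_pos(); robot.move_linear([q[0],q[1],330],speed=200)
print(robot.current_t())
s=robot.get_image("side"); cv2.imwrite("pics/s1.png",s["img"])
E
```

```text
False 5.7167
1.8 False [0.1 0.6 0.4]
1.63 False [-0.3 -0.5 -0.1]
1.46 False [-1.1  0.7  0.1]
1.29 False [-1.3  0.   0. ]
1.12 False [-0.1 -0.1  0.7]
0.95 False [ 0.4 -0.4  0.6]
0.78 False [ 0.2 -0.8  0.2]
10.05
```

View pics/s1.png

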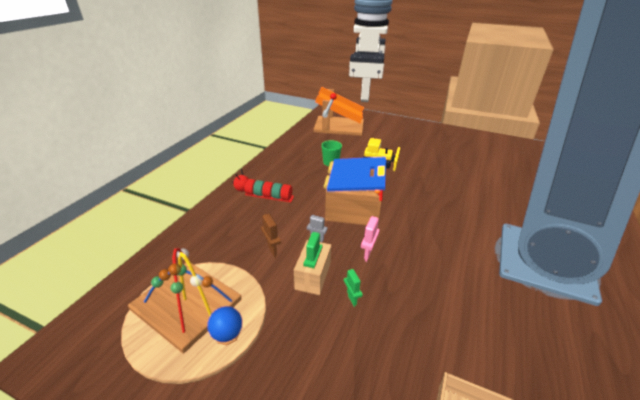

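The flap has swung over and sits ajar at (357,173), with the yellow pad at (381,170). Now I press the pad slowly.

```bash
python3 - <<'E'
from h import *
o=[np.pi,0,BY]
robot.move_linear(bw(-70.5,0,200),speed=200)
w=robot.get_image("wrist"); cv2.imwrite("pics/w0.png",w["img"])
robot.move_linear(bw(-70.5,0,148),speed=120)
st=robot.move_linear(bw(-70.5,0,108.5),speed=20,f_stop=32)
print(st,robot.current_tcp_pos().round(1),robot.current_contact_force().round(1),robot.current_t())
robot.sleep(0.2)
robot.move_linear(bw(-70.5,0,150),speed=60)
# view slot: retreat
robot.move_linear(bw(-45.5,0,260),speed=200)
w=robot.get_image("wrist"); cv2.imwrite("pics/w1.png",w["img"]); print({k:v for k,v in w.items() if k!="img"},robot.current_t())
E
```

```text
False [444.5 -28.2 110.1] [-5.2  1.6 15.5] 13.7417
{'fovy': 70.06723971735506, 'cx': 319.7101395394774, 'cy': 200.23459105589336, 'k1': -0.042505182127844904, 'eye': array([ 5.42378027e+02, -3.72293156e-01,  4.23655327e+02]), 'orientation': array([ 2.85713276e+00,  7.27805519e-04, -1.30633392e+00])} 15.55
```

View pics/w1.png

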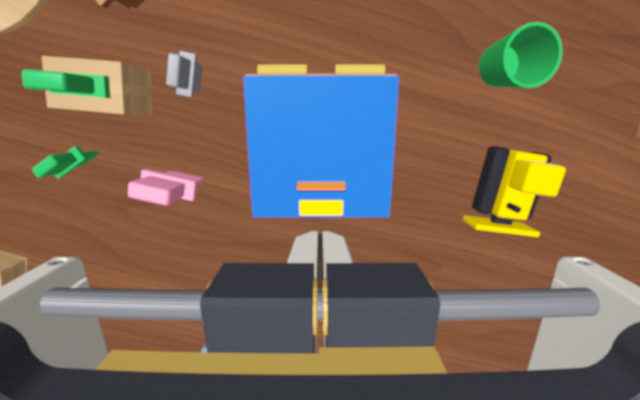

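The flap looks shut: pad at (321,208), slot at (321,186), with orange showing through it. I measure the slot and check the flap height, then fetch the key.

```bash
python3 - <<'E'
from h import *
w=robot.get_image("wrist")
for n,lo,hi,roi in(("pad",(22,120,120),(35,255,255),(285,195,360,222)),("slot",(0,80,60),(21,255,255),(285,172,360,196)),("flap",(100,150,80),(125,255,255),(235,60,410,225))):
    c=biggest(mask(w["img"],lo,hi,roi)); r=cv2.minAreaRect(c)
    b=[onz(w,p,110) for p in cv2.boxPoints(r)]
    print(n,r, onz(w,r[0],110).round(1),"sides",[round(np.linalg.norm(b[i]-b[(i+1)%4]),1) for i in(0,1)],"ang",[round(np.arctan2(*(b[(i+1)%4]-b[i])[[1,0]]),3) for i in (0,1)])
print("exp pad",np.round(bw(-70.5,0,110),1),"slot",np.round(bw(-45.5,0,110),1))
ok=cv2.cvtColor(w["img"],cv2.COLOR_BGR2HSV)[186,300:345:8]; print(ok.tolist())
# flap height by triangulating the pad with side cam
s=robot.get_image("side"); c2=biggest(mask(s["img"],(22,120,120),(35,255,255),(365,155,395,185)))
c=biggest(mask(w["img"],(22,120,120),(35,255,255),(285,195,360,222)))
print("pad tri",tri(w,cen(c),s,cen(c2)))
E
```

```text
pad ((320.5, 207.0), (12.0, 41.0), 90.0) [445.8 -27.  110. ] sides [np.float64(47.0), np.float64(14.5)] ang [np.float64(-1.306), np.float64(-2.856)]
slot ((321.0, 185.5), (7.0, 46.0), 90.0) [470.5 -20.9 110. ] sides [np.float64(51.7), np.float64(8.1)] ang [np.float64(-1.306), np.float64(-2.854)]
flap ((321.0, 145.5), (139.0, 154.0), 90.0) [513.5  -9.2 110. ] sides [np.float64(157.8), np.float64(151.0)] ang [np.float64(-1.306), np.float64(-2.804)]
exp pad [444.4 -28.2 110. ] slot [468.6 -21.7 110. ]
[[17, 219, 240], [17, 226, 241], [17, 217, 242], [17, 217, 242], [17, 218, 242], [17, 216, 242]]
pad tri (array([459.15735346, -24.42048667, 174.81481827]), np.float64(13.763447514162838))
```

The flap is confirmed shut: TCP reached z 110.1, and the pad and slot land within about 2 mm of the closed position. Next I go above the key and take a close look.

```bash
python3 - <<'E'
from h import *
KY=0.159
for s in(1,-1):
    j=robot.inverse_kinematics([507,289,230],[np.pi,0,KY+s*np.pi/2]); k=robot.inverse_kinematics(bw(-45.5,0,200),[np.pi,0,BY+s*np.pi/2]); print(s,j,k)
s=-1 
q=robot.current_tcp_pos()
robot.move_gripper(0.6)
for s in(-1,1):
    if robot.inverse_kinematics([507,289,230],[np.pi,0,KY+s*np.pi/2]) is not None: break
robot.move_ptp([507,289,260],[np.pi,0,KY+s*np.pi/2]); print("used",s,robot.current_t())
w=robot.get_image("wrist"); cv2.imwrite("pics/w2.png",w["img"]); print({k:v for k,v in w.items() if k!="img"})
E
```

```text
1 [ 3.27062489e-01  3.12031154e-01  1.43377665e+00 -4.44089210e-16
  1.39578485e+00  1.68062489e-01] [-0.28468178  0.12659346  1.74830176  0.          1.26669744 -0.54868178]
-1 [ 0.32706249  0.31203115  1.43377665  0.          1.39578485 -2.97353016] [-2.84681775e-01  1.26593458e-01  1.74830176e+00 -4.44089210e-16
  1.26669744e+00  2.59291088e+00]
used -1 19.9917
{'fovy': 70.06723971735506, 'cx': 319.7101395394774, 'cy': 200.23459105589336, 'k1': -0.042505182127844904, 'eye': array([518.88163586, 213.48713568, 425.11824104]), 'orientation': array([ 2.86040410e+00, -7.65064779e-04, -2.98273466e+00])}
```

View pics/w2.png

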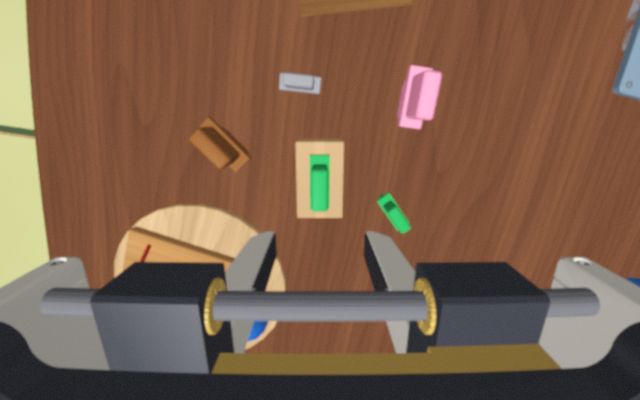

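The key is upright in the stand at (319,182) and well aligned with the tool. I measure it here, then grip with the opposite yaw (s=+1), which keeps joint 6 near the middle of its range.

```bash
python3 - <<'E'
from h import *
w=robot.get_image("wrist")
g=mask(w["img"],(50,100,40),(80,255,255),(295,140,350,225)); c=biggest(g); r=cv2.minAreaRect(c); print("key",r,cv2.boundingRect(c))
st=mask(w["img"],(8,40,120),(28,190,255),(285,130,355,228))|g; c=biggest(st); r=cv2.minAreaRect(c); b=np.array([onz(w,p,64) for p in cv2.boxPoints(r)])
print("stand",r,b.mean(0).round(1),[np.linalg.norm(b[i]-b[i+1]).round(1) for i in(0,1)],[np.arctan2(*(b[i+1]-b[i])[[1,0]]).round(3) for i in(0,1)])
print("proj",proj(w,[507,289,64]))
E
```

```text
key ((319.0, 182.5), (55.0, 18.0), 90.0) (310, 155, 19, 56)
stand ((319.4999694824219, 178.49996948242188), (96.99998474121094, 68.99998474121094), 90.0) [506.5 290.6  64. ] [np.float64(85.1), np.float64(128.1)] [np.float64(-2.983), np.float64(1.762)]
proj [319.33530905 179.4949873 ]
```

```bash
python3 - <<'E'
from h import *
KY=0.159; P=[506.7,289.4]
o=[np.pi,0,KY+np.pi/2]
robot.move_ptp(P+[190],o)
print(robot.move_linear(P+[82],speed=120,f_stop=15))
robot.move_gripper(0.0); print("w",robot.current_gripper_width()*93,robot.current_finger_force(),robot.current_contact_force().round(1))
robot.move_linear(P+[170],speed=90)
robot.move_linear(P+[240],speed=200); print(robot.current_gripper_width()*93,robot.current_t())
T=bw(-45.5,0,215)
robot.move_ptp(T,[np.pi,0,BY+np.pi/2]); print(robot.current_t(),robot.current_qpos().round(2))
w=robot.get_image("wrist"); cv2.imwrite("pics/w3.png",w["img"]); s=robot.get_image("side");
cv2.imwrite("pics/w3s.png",np.hstack([w["img"][:,100:540],cv2.resize(s["img"][90:240,310:445],(360,400))]))
for z in (110,): print(proj(w,bw(-45.5,0,z)),[proj(w,bw(-45.5+a,b,z)).round(1) for a,b in((6,28),(-6,28),(6,-28),(-6,-28))])
E
```

```text
False
w 20.374001590970398 29.999065697193146 [-0.7  0.3  1.1]
19.94084806894145 26.075
27.275 [-0.28  0.12  1.72  0.    1.3  -0.55]
[319.73297166 201.09459779] [array([326. , 173.1]), array([313.5, 173.1]), array([325.6, 227.6]), array([313.8, 227.6])]
```

View pics/w3s.png

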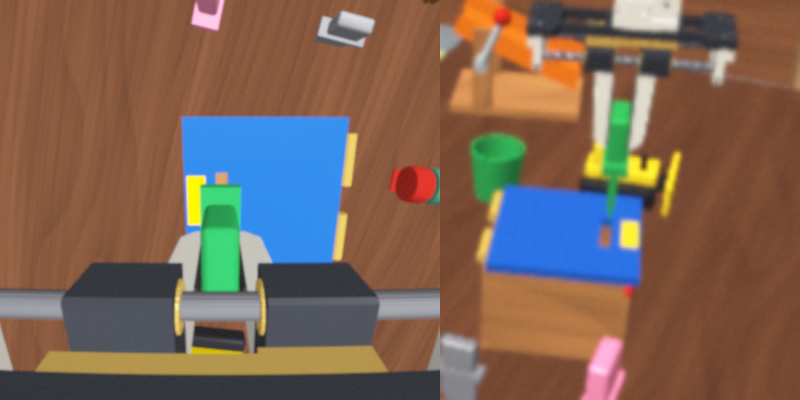

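The key is held upright. The slot shows at full-image (321,178), just beyond the key's shoulder. I measure the lateral offset of the key and the slot in the same picture, which cancels the camera's bias.

```bash
python3 - <<'E'
from h import *
w=robot.get_image("wrist"); im=cv2.cvtColor(w["img"],cv2.COLOR_BGR2HSV).astype(int)
TC=robot.current_tcp_pos(); print(TC.round(2))
ex=np.array([np.cos(BY),np.sin(BY),0])
def edges(row,test):
    xs=[x for x in range(280,365) if test(im[row,x])]; return (xs[0],xs[-1]) if xs else None
green=lambda p:50<p[0]<80 and p[1]>100
ns=lambda p:not(98<p[0]<128) and not green(p) and not(22<=p[0]<=35)
for row in range(171,192):
    print(row,edges(row,green),[x for x in range(305,345) if ns(im[row,x])][::1][:1],[x for x in range(305,345) if ns(im[row,x])][-1:])
def lat(u,v,z): return ((onz(w,(u,v),z)-np.array(bw(-45.5,0,0)))@ex)
for row in(187,190):
    e=edges(row,green); print("shoulder",row,e,lat((e[0]+e[1])/2,row,208),lat(e[0]-.5,row,208),lat(e[1]+.5,row,208))
for row in(175,178,181):
    x=[x for x in range(308,345) if ns(im[row,x])]; print("slot",row,lat((x[0]+x[-1])/2,row,110),lat(x[0]-.5,row,110),lat(x[-1]+.5,row,110))
# y extent: far edge of slot at column 321
print("far edge y", [ (onz(w,(320,v),110)-np.array(bw(-45.5,0,0)))@np.array([-np.sin(BY),np.cos(BY),0]) for v in(171.5,172.5,173.5)])
b=cv2.boundingRect(biggest(mask(w["img"],(98,120,80),(128,255,255),(270,100,460,200)))); print("flap bbox",b,onz(w,(b[0],125),110)@ex-np.array(bw(0,0,110))@ex,onz(w,(b[0]+b[2],125),110)@ex-np.array(bw(0,0,110))@ex)
print("flap far y",(onz(w,(330,b[1]),110)-np.array(bw(0,0,0)))@np.array([-np.sin(BY),np.cos(BY),0]))
sh=[v for v in range(175,215) if green(im[v,305])]; print("shoulder far row",sh[0],(onz(w,(305,sh[0]),208)-TC)@np.array([-np.sin(BY),np.cos(BY),0]))
E
```

```text
[468.93 -20.71 214.96]
171 None [] []
172 None [] []
173 None [316] [326]
174 None [315] [326]
175 None [315] [327]
176 None [315] [327]
177 None [315] [327]
178 None [315] [327]
179 None [315] [327]
180 None [315] [327]
181 None [315] [327]
182 None [315] [327]
183 None [305] [326]
184 None [305] [338]
185 (303, 337) [338] [339]
186 (302, 338) [339] [340]
187 (301, 339) [340] [340]
188 (301, 339) [340] [340]
189 (301, 339) [340] [341]
190 (301, 339) [340] [341]
191 (301, 339) [340] [341]
shoulder 187 (301, 339) 0.4811612421522681 -11.602603423881966 12.56392523263173
shoulder 190 (301, 339) 0.4851346585102158 -11.634602245495918 12.603866260960203
slot 175 1.4926001335570713 -4.754931094097301 7.740084321989494
slot 178 1.5014748472003057 -4.76420306587978 7.767105633535279
slot 181 1.510412480732542 -4.773575985614323 7.794353737659618
far edge y [np.float64(29.704007310074942), np.float64(28.733287148875363), np.float64(27.760731680640742)]
flap bbox (282, 117, 166, 83) -79.97926429974115 73.39082604615498
flap far y 80.0736034797359
shoulder far row 185 38.36169780410667
```

```bash
python3 - <<'E'
from h import *
w={'fovy': 70.06723971735506, 'cx': 319.7101395394774, 'cy': 200.23459105589336, 'k1': -0.042505182127844904, 'eye': np.array([518.88163586, 213.48713568, 425.11824104]), 'orientation': np.array([ 2.86040410e+00, -7.65064779e-04, -2.98273466e+00])}
KY=.159; ey=np.array([-np.sin(KY),np.cos(KY),0]); O=np.array([506.7,289.4,0])
print("shoulder -y edge", (onz(w,(319.5,154.7),74)-O)@ey, "exp -35;", "handle +y", (onz(w,(319.5,211),119)-O)@ey,"exp 25")
im=cv2.imread("pics/w2.png"); hsv=cv2.cvtColor(im,cv2.COLOR_BGR2HSV)
print([(r,hsv[r,319].tolist()) for r in list(range(136,145))+list(range(213,222))])
for r in(140.5,141.5,142.5): print("stand -y",(onz(w,(319.5,r),64)-O)@ey)
for r in(216.5,217.5,218.5): print("stand +y",(onz(w,(319.5,r),64)-O)@ey)
t=bw(-45.5,0,215); print(np.array(t).round(2),robot.current_tcp_pos().round(2))
E
```

```text
shoulder -y edge -33.57107768824609 exp -35; handle +y 24.190138404994173 exp 25
[(136, [11, 142, 129]), (137, [11, 136, 129]), (138, [13, 125, 131]), (139, [15, 120, 136]), (140, [15, 113, 149]), (141, [16, 105, 183]), (142, [17, 97, 214]), (143, [17, 91, 230]), (144, [17, 88, 234]), (213, [18, 91, 225]), (214, [17, 92, 230]), (215, [17, 89, 231]), (216, [17, 96, 224]), (217, [16, 101, 209]), (218, [15, 117, 168]), (219, [12, 137, 136]), (220, [11, 145, 127]), (221, [12, 147, 127])]
stand -y -49.96695386558646
stand -y -48.73976894750084
stand -y -47.51045280873026
stand +y 50.10627903500933
stand +y 51.5261657347489
stand +y 52.9490603556524
[468.58 -21.67 215.  ] [468.93 -20.71 214.96]
```

The slot is 1.5 mm towards the hinge from nominal, and the key sits about 1–2 mm towards +y in the grip. I correct for both and insert with a force stop.

```bash
cat >> h.py <<'E'
def go(x,y,z,**k):
    """box-frame line move"""
    return robot.move_linear(bw(x,y,z),**k)
def inbox():
    p=robot.current_tcp_pos(); d=p[:2]-BO; c,s=np.cos(BY),np.sin(BY); return np.array([c*d[0]+s*d[1],-s*d[0]+c*d[1],p[2]])
E
python3 - <<'E'
from h import *
tx,ty=-44.0,-1.4
go(tx,ty,200,speed=60); robot.sleep(.3); e=inbox()-[tx,ty,200]; print("err",e.round(2))
cx,cy=tx-e[0],ty-e[1]
for z in(186,170,155,140,128.5):
    st=go(cx,cy,z,speed=40,f_stop=10); print(z,st,inbox().round(2),robot.current_contact_force().round(1))
    if st: break
print(robot.current_t())
E
```

```text
err [ 0.09 -0.1   0.21]
186 False [-44.27  -1.19 185.68] [ 0.4 -1.1 -1.5]
170 False [-44.18  -1.26 169.79] [-0.1 -0.4 -0.3]
155 False [-44.2   -1.23 154.75] [-0.8  0.2 -1. ]
140 False [-44.23  -1.23 139.76] [ 0.2 -0.4 -0.2]
128.5 True [-44.04  -1.35 128.03] [-0.8 -0.8  5.6]
30.5833
```

The key seated at z 128.0, exactly where the shoulder should meet the flap. I release it, back off and look.

```bash
python3 - <<'E'
from h import *
robot.move_gripper(0.55); p=robot.current_tcp_pos()
robot.move_linear([p[0],p[1],220],speed=90)
go(-44,-60,300,speed=200); robot.sleep(.3)
w=robot.get_image("wrist"); s=robot.get_image("side")
cv2.imwrite("pics/f.png",np.hstack([w["img"][:,100:540],cv2.resize(s["img"][90:240,310:445],(360,400))]))
g=mask(s["img"],(50,120,60),(75,255,255),(350,140,400,190)); c=biggest(g); x,y,ww,hh=cv2.boundingRect(c); print((x,y,ww,hh))
print("expect top z165:",proj(s,bw(-44,0,165)).round(1),"shoulder bottom",proj(s,bw(-44,35,110)).round(1),robot.current_t())
E
```

```text
(368, 157, 10, 26)
expect top z165: [373.6 160. ] shoulder bottom [371.1 183.7] 33.5167
```

View pics/f.png

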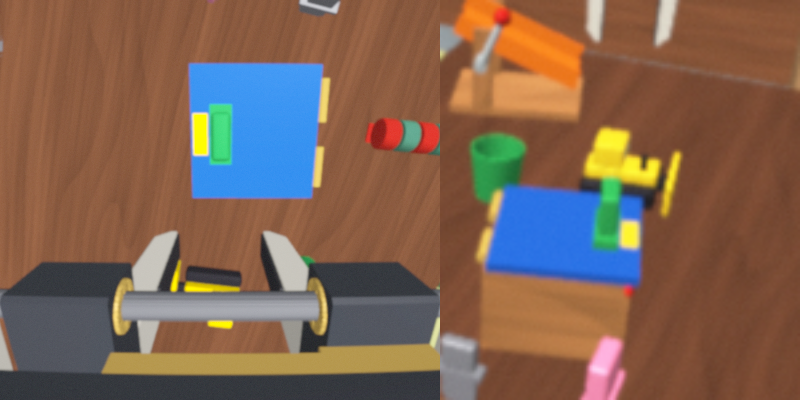

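The key stands upright in the slot at (221,134) with its shoulder on the shut flap. The side view agrees, with rows 157–183 against 160–184 expected, and the gripper is clear.

```bash
python3 -c "
from bench import robot
print(robot.hand_in())"
```

```text
the job is handed in; nothing more can be done
None
```

The flap is snapped shut and the green key is fully down in its slot with its shoulder on the flap; I handed the job in at about 34 s with the gripper clear and the other toys not touched.

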